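# Refit the splined handle of a tea-cake press and wind the platen down

## Robot

A 6-joint arm with a two-finger parallel gripper is mounted at the origin on the work surface. World frame = base frame: x ahead of the robot, y to its left, z up, the work surface at z = 0. Lengths are in mm, angles in degrees, forces in N, time in s.
With the tool pointing down it reaches from about 325 to 775 mm from the base axis. Payload 9.3 kg.
Tool frame: the origin (TCP) lies midway between the tips of the shut fingers; the grasp point (between the pads) lies behind it (r.hold_point_z is the z of the grasp point in the tool frame, in mm); z points along the fingers, y is the line along which they close (so a half turn about z gives the same grasp; the last joint's range is limited). The gripper opens to 85 mm and grips with 20 to 120 N. Pads are 22 mm wide; open, the fingers measure 114 mm over their backs; the gripper's body (76 mm by 85 mm) begins 54 mm behind the grasp point. The pads swing forward as they close: fully open they stand 13 mm farther back than shut.
Start: joints at [66.601, 14.817, 1.232, 76.415, 0, 81.257], TCP at [139.162, 532.1, 231.279] pointing down, gripper open.
Joint ranges: [-174.27, 174.27], [-52.1, 104.24], [-59.71, 78.15], [-110.17, 111.67], [-87.03, 83.33], [-180, 180]. Speed limits (degrees/s): [127.2, 127.2, 159.86, 180, 180, 180].

## Interface

Orientations are given as [roll, pitch, yaw] about the fixed x, y, z axes, in that order (R = Rz(yaw) Ry(pitch) Rx(roll)).
In Python, from workcell import r, viewer, order gives the robot as it stands. The module is installed in compiled form; this text tells all that it offers.
- The arm moves only by the tool servo_tool, never from a script. Its argument "commands" is a list of rows, each a list of 3 entries, a list of its own where there are three numbers: the opening, from -1 (shut) to 1 (fully open), then the shift along the tool's x, y, z in mm, then the turn about the tool's z in rad. In form: [[hand, [dx, dy, dz], spin], ...]. A call has 1 to 8 rows; each row shifts and turns the commanded pose from where the row before left it, along the tool's axes as they then stand; what a row does not reach is not made up. A row lasts 1/12 s, in which the tool goes at most 41.7 mm and 7.16 degrees, less where a joint would pass 70% of its speed; a pose out of reach is approached as far as the arm can. A call is refused whole if a number of a shift passes 41.7 or a number of a turn 0.125, either way. A call with a gripper value outside its range is refused whole. The fingers move at their own pace and stop on an object; the grip force is fixed at half the most. Time passes only in rows, so rows that do not move let the fingers close. It gives the time, the measured TCP pose, the force, the opening and the grip force at its end, in the units of the state.
- r.observe(): the state, without advancing time (a new reading comes with each control period).
- viewer.camera(name): name is "side" or "top" or "wrist"; returns a dict with "color" (384x512x3 uint8, red, green, blue), "depth" (384x512 float32, mm along the optical axis (not along the pixel's ray), 0 where there is no reading), "mtx" (3x3 intrinsics, pixels), "R" (3x3) and "t" (3): a world point X has camera coordinates R X + t. Camera axes: x right, y down, z forward; pixel columns grow to the right and rows downward; lengths in mm; the calibration is good to about 2 mm. A picture is of the moment at which its call begins.
- order.sign_off(): hands the job in; it is judged then, once.
The state is a dict: "time_s": time; "q": joint angles; "joint_velocities": joint speeds; "joint_torque": joint torques, N m; "tool_pos": TCP position; "ee_rot": TCP orientation; "contact_force": force on the tool from outside, world axes, zero at the start; "wrist_torque": the same for the moment, N m; "gripper_width": finger opening in mm; "finger_force": force on a finger pad.
Only numpy, scipy, OpenCV 4.12 (cv2) and the standard library are available. Lean on these libraries where they do the work, as an engineer would, in place of code of your own. Each camera call takes 0.05 s, during which the arm holds its last target. There are 200 camera calls.

## Task

The cross handle of the small screw press is off. Put it back on the press's splined spindle: rest its bore on the spindle and rock it gently, without ramming it, until the teeth mesh and it drops fully home on the collar. Then turn it clockwise until the platen bears snugly on the wrapped tea cake, without forcing it, and let go; leave the rest of the tea table as it is.

Things in the scene. Friction and masses are not known exactly. Their poses are not given: they have to be found in the camera images.
- handle: Loose cross handle of the press, lying flat on the table, bore upright: steel octagonal boss 40 mm across flats, 40 mm tall, with a 10 mm round bar through it ending in 22 mm black balls 90 mm to either side; 0.3 to 0.55 kg. Origin: centre of the boss's underside on the bore axis; z up along the bore; x along the bar (11 mm above the underside). Two boss flats face +y and -y, free to grip.
- handle_top (a point): Centre of the bore's mouth in the top face of the handle's boss, 40 mm above its underside. The bore runs right through: four straight inner teeth 8 mm wide, no chamfers, tips 10 mm and roots 15 mm from the axis, at the handle's +x, +y, -x and -y, so it fits the same at every quarter turn. Twisted one way only, it can drag the spindle round with it; rocked back, it drops in.
- seat (a point): On the press's spindle axis, in the top face of the spindle's 48 mm collar, 195 mm above the table; z up; does not turn with the spindle. The handle is home when its origin is here. Bore and spindle have about 0.8 mm clearance and 3 to 4 degrees of play either way. With the teeth not in line the handle rests on the tooth ends, 24 mm above this point.
- spindle_tip (a point): Tip of the spindle, 42 mm above the collar. From the collar up: four straight flat-ended teeth 7.2 mm wide, 28 mm over the teeth, on an 18.4 mm core, 24 mm long; then a plain 18.4 mm pilot to 36 mm; then a cone to 8 mm at the tip, which stands 2 mm proud of the boss when home. The angle of the teeth (pitch 90 degrees) differs every time and is not measured: this point does not turn with them.
- press: Fixed screw press: dark base 200 x 250 x 30 mm, two 22 mm columns 103 mm either side along y, crosshead 60 x 245 mm from 148 to 185 mm height, steel spindle out of its middle. Origin: centre of the underside, on the spindle axis; y along the crosshead, z up. The spindle turns with a drag of 0.35 N m and stays where left; clockwise from above lowers the platen, 30 mm a turn.
- platen: Round steel platen of the press, 124 mm wide, 12 mm thick, hanging on the screw below the crosshead. Origin: centre of its underside. At first 3 to 8 mm above the top of the cake (58 mm above the table): 0.65 to 1.65 rad of turning. After contact the force on the cake climbs by about 15 to 25 N for each 0.01 rad, and the torque by 0.05 N m for each 10 N.
- cake: The paper-wrapped round tea cake, 104 mm diameter, 28 mm thick, 0.2 kg, lying on the press's base under the platen. Origin: centre of its underside.
- cup_a: A blue tea cup, 70 mm wide and 55 mm tall, standing on the table; origin under its centre. Bystander.
- cup_b: A white tea cup, 70 mm wide and 55 mm tall, on the table; origin under its centre. Bystander.
- tape: A roll of tape, 96 mm wide and 45 mm tall, lying flat on the table; origin under its centre. Bystander.
- beads: A ring of wooden beads, 100 mm wide and 16 mm tall, on the table; origin at its centre on the table. Bystander.
- caddy: A dark tea caddy, 72 mm wide and 100 mm tall; origin under its centre. Bystander.
- teapot: A small clay teapot, 92 mm body, 71 mm tall; origin under its centre. Bystander.
- teaknife: A tea pick, 150 mm long, lying on the table; origin at its underside. Bystander.
Not all that is in view belongs to the job. Of the things that look like the cake, the smaller one is meant.

How it is judged (in metres and radians):
On the way, in this order (a step that is already met when the one before it is completed fails the run):
1. the handle is home on the spindle: underside on the collar, teeth meshed (z of handle in the frame of seat between -0.003 and 0.003 m and horizontal distance between handle and seat below 0.003 m and angle between handle's own z axis and vertical below 0.1 rad), for 0.1 s.
2. with the handle home, the platen has been wound down and bears on the tea cake (z of handle in the frame of seat below 0.003 m and contact force between platen and cake above 3 N), for 0.2 s.
At the end, for the whole second after the job is handed in: The handle sits upright and at rest on the spindle with its underside within 3 mm of the collar and its axis within 3 mm of the spindle's, released, and the platen bears on the tea cake with more than 3 N, the cake within 15 mm of the press's axis (all of step 2 and z of handle in the frame of seat above -0.003 m and horizontal distance between handle and seat below 0.003 m and angle between handle's own z axis and vertical below 0.1 rad and linear speed of handle below 0.02 m/s and horizontal distance between cake and seat below 0.015 m); the robot touches nothing.
It fails at once if the handle is rammed onto the spindle: more than 40 N between handle and press while the teeth are not meshed (z of handle in the frame of seat above 0.02 m and horizontal distance between handle and seat below 0.03 m and contact force between handle and press above 40 N).
It fails at once if the press is forced: more than 300 N from the platen on the tea cake (contact force between platen and cake above 300 N).
It fails at once if a bystander is knocked: moved by more than 30 mm (distance of any of cup_a, cup_b, tape, beads, caddy, teapot, teaknife from where it was at the start of the episode above 0.03 m).
It also fails if it takes over 69 s, if anything falls off the work surface, if the arm or the gripper's body presses on something with over 40 N, if the wrist force passes 120 N, or if a joint passes its speed limit or range.

## Working session

There is one attempt and no reset: what is moved stays moved. The work goes in short steps, Python scripts to look and compute and a tool call to move; the robot and the scene stay as the last step left them, time stands still between calls to the robot, and variables do not carry over. Pictures are saved under pics/ and viewed, at most 10 in all, crops included, and the job is handed in when it is done.

Besides the shell and the picture viewer there is one more tool, called after "Request:" in YAML: its name, and indented under it one key for each argument. servo_tool: Moves the arm, as the interface text tells. Its arguments: {"type":"object","properties":{"commands":{"type":"array"}},"required":["commands"]}

```bash
mkdir -p pics; cat > h.py <<'E'
from workcell import r, viewer, order
import numpy as np, cv2, pickle
def snap(n,f):
    c=viewer.camera(n); cv2.imwrite(f'pics/{f}.png',c['color'][:,:,::-1]); pickle.dump(c,open(f'pics/{f}.pkl','wb')); return c
def load(f): return pickle.load(open(f'pics/{f}.pkl','rb'))
def pts(c):
    h,w=c['depth'].shape; u,v=np.meshgrid(np.arange(w),np.arange(h)); K=c['mtx']; d=c['depth']
    P=np.stack([(u-K[0,2])/K[0,0]*d,(v-K[1,2])/K[1,1]*d,d],-1)
    W=(P-c['t'])@c['R']; W[d==0]=np.nan; return W
E
python3 - <<'E'
from h import *
for n in('top','side'):
    c=snap(n,n+'0'); print(n,(-c['R'].T@c['t']).round(), c['R'].round(2).tolist(), c['mtx'][0,0])
print(r.observe(), r.hold_point_z)
a=load('top0')['color'];b=load('side0')['color']
E
```

```text
top [ 310.   35. 1225.] [[0.02, -1.0, 0.02], [-0.98, -0.03, -0.2], [0.2, -0.01, -0.98]] 377.7246053834925
side [448. 924. 993.] [[-0.99, -0.1, 0.02], [-0.08, 0.68, -0.73], [0.06, -0.72, -0.69]] 405.85343302125324
{'time_s': 0.1, 'q': array([6.66020835e+01, 1.48517181e+01, 1.19389874e+00, 7.64138063e+01,
       6.43190636e-04, 8.12568564e+01]), 'joint_velocities': array([-0.02865429, -0.00724626,  0.08656316, -0.08187869, -0.03084067,
       -0.06400102]), 'joint_torque': array([ 5.51243895e-03, -5.56693840e+01,  3.45072305e+01,  1.15222330e-02,
       -8.59412808e-05,  2.74135760e-05]), 'tool_pos': array([139.05298041, 531.8914896 , 230.68551912]), 'ee_rot': array([-1.79929304e+02, -1.15231744e-02,  1.65345220e+02]), 'contact_force': array([ 0.12161734,  0.18928374, -0.10904559]), 'wrist_torque': array([ 0.02453999, -0.02908902,  0.00152149]), 'finger_force': 0.0, 'gripper_width': 85.18255730768406} -18.700000000000003
```

View pics/top0.png

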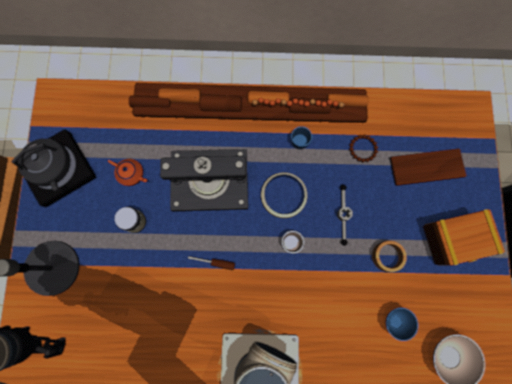

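View pics/side0.png

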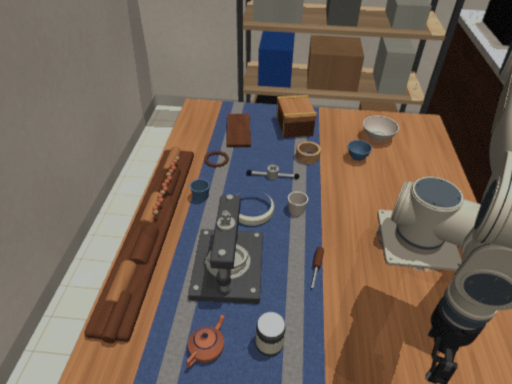

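The top view shows the handle at (345,213), with its bar along image vertical (world x), and the spindle at (203,164). Possible mix-ups are the ring at (284,195), the white cup at (292,241), the bead ring at (363,148), the tape at (390,256) and the pick at (212,262). Only (345,213) has a boss, a bar and two balls, so I take that and measure it.

```bash
python3 - <<'E'
from h import *
c=load('top0');W=pts(c);
s=load('side0');Ws=pts(s)
def proj(c,X): p=c['R']@X+c['t']; p=c['mtx']@p; return p[:2]/p[2]
# handle
def show(name,c,W,u0,u1,v0,v1,z0,z1):
    S=W[v0:v1,u0:u1].reshape(-1,3); S=S[(S[:,2]>z0)&(S[:,2]<z1)]; print(name,len(S),S.mean(0).round(1),S.min(0).round(1),S.max(0).round(1)); return S
for n,cc,WW,b1,b2 in(('top',c,W,(325,365,175,255),(190,216,150,178)),('side',s,Ws,(240,305,160,185),(215,240,190,225))):
    S=show(n+' handle',cc,WW,*b1,4,60); xy=S[:,:2].astype(np.float32)
    print(cv2.minAreaRect(xy)); l=cv2.fitLine(xy,cv2.DIST_HUBER,0,.01,.01).ravel(); print(np.degrees(np.arctan2(l[1],l[0])))
    show(n+' boss',cc,WW,*b1,33,60)
    show(n+' spin',cc,WW,*b2,200,260); show(n+' tip',cc,WW,*b2,225,260)
    show(n+' collar',cc,WW,*b2,190,200)
# crosshead
S=show('cross',c,W,150,260,140,220,178,189);print(cv2.minAreaRect(S[:,:2].astype(np.float32)))
S=show('base',c,W,150,260,140,220,24,36);print(cv2.minAreaRect(S[:,:2].astype(np.float32)))
a=cv2.resize(c['color'][165:255,300:390],None,fx=4,fy=4,interpolation=2)
b=cv2.resize(c['color'][140:230,155:245],None,fx=4,fy=4,interpolation=2)
cv2.imwrite('pics/crop.png',np.hstack([a,b])[:,:,::-1])
E
```

```text
top handle 543 [ 493.4 -262.3   15.9] [ 367.1 -334.6    4. ] [ 626.1 -202.    45.9]
((496.44354248046875, -268.4639587402344), (130.17160034179688, 259.6893615722656), 89.28971862792969)
-0.6065694
top boss 94 [ 491.9 -260.2   39.3] [ 472.9 -280.7   33.3] [ 511.8 -241.    45.9]
top spin 79 [592.2 178.1 223.5] [581.5 167.7 201.5] [605.2 190.6 238.6]
top tip 37 [594.7 179.2 233. ] [586.8 171.6 227.5] [604.6 188.5 238.6]
top collar 146 [592.  178.1 194.9] [571.8 156.2 190.1] [618.4 202.3 199.1]
side handle 355 [ 489.4 -266.7   17.3] [ 372.1 -368.4    4. ] [ 623.6 -201.7   44.4]
((490.01654052734375, -285.17169189453125), (251.92999267578125, 146.18243408203125), 7.521177768707275)
0.921312
side boss 55 [ 490.5 -257.8   38.5] [ 473.2 -280.    33.2] [ 510.9 -233.3   44.4]
side spin 112 [592.2 184.9 219.2] [581.8 169.8 200.2] [604.6 192.6 237.8]
side tip 39 [593.1 182.6 231.5] [584.9 169.8 225.9] [601.8 190.  237.8]
side collar 80 [594.8 141.8 194.9] [570.2  66.3 190. ] [616.7 189.7 199.7]
cross 1414 [593.  179.  184.4] [560.1  57.7 178.1] [628.2 301.5 188.9]
((594.9771728515625, 179.35183715820312), (61.28629684448242, 243.05770874023438), 2.8635082244873047)
base 2528 [568.4 177.1  30.1] [489.5  51.5  24.1] [700.1 307.3  36. ]
((595.2958984375, 179.3705596923828), (200.7317352294922, 249.06448364257812), 3.111346960067749)
```

View pics/crop.png

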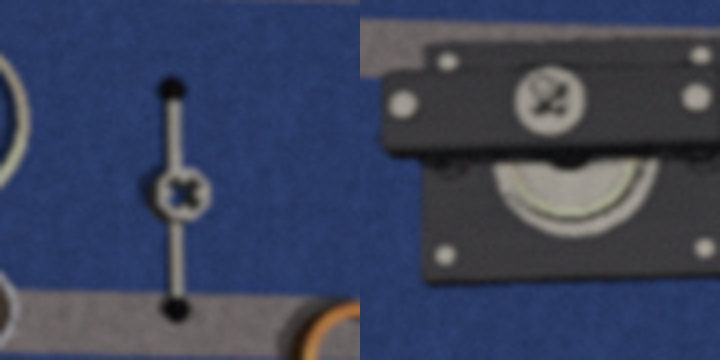

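The crop shows the cross handle (boss centre about (345,213) full-frame, four inner teeth) and the press spindle at about (203,164) with its toothed collar. The sizes agree: boss top about 39 mm high, tip about 238 mm, crosshead top about 185 mm. I'm heading to the handle now.

Request:
servo_tool:
  commands:
    - [1,[0,0,-23],-0.085]
    - [1,[0,0,-23],-0.085]
    - [1,[0,0,-23],-0.085]
    - [1,[-25,-27.5,0],0]
    - [1,[-25,-27.5,0],0]
    - [1,[-25,-27.5,0],0]
    - [1,[-25,-27.5,0],0]
    - [1,[-25,-27.5,0],0]

```text
time_s: 0.77
tool_pos: [264.6, 393.1, 300.1]
ee_rot: [-180.0, -0.0, 180.0]
contact_force: [1.5, 0.8, -0.3]
gripper_width: 85.3
finger_force: 0.0
```

Request:
servo_tool:
  commands:
    - [1,[-25,-27.5,0],0]
    - [1,[-25,-27.5,0],0]
    - [1,[-25,-27.5,0],0]
    - [1,[-25,-27.5,0],0]
    - [1,[-25,-27.5,0],0]
    - [1,[-25,-27.5,0],0]
    - [1,[-25,-27.5,0],0]
    - [1,[-5,-38,0],0]

```text
time_s: 1.43
tool_pos: [446.7, 162.7, 299.1]
ee_rot: [180.0, -0.0, 179.9]
contact_force: [0.5, 0.4, 0.4]
gripper_width: 85.3
finger_force: 0.0
```

Request:
servo_tool:
  commands:
    - [1,[-5,-38,0],0]
    - [1,[-5,-38,0],0]
    - [1,[-5,-38,0],0]
    - [1,[-5,-38,0],0]
    - [1,[-5,-38,0],0]
    - [1,[-5,-38,0],0]
    - [1,[-5,-38,0],0]
    - [1,[-5,-38,0],0]

```text
time_s: 2.1
tool_pos: [483.3, -142.1, 300.1]
ee_rot: [180.0, -0.0, 179.9]
contact_force: [1.0, 1.2, 0.9]
gripper_width: 85.4
finger_force: 0.0
```

Request:
servo_tool:
  commands:
    - [1,[-2,-30,20],0]
    - [1,[-2,-30,30],0]
    - [1,[-2,-30,30],0]
    - [1,[-2,-29,30],0]
    - [1,[0,0,20],0]
    - [1,[0,0,0],0]
    - [1,[0,0,0],0]

```text
time_s: 2.68
tool_pos: [490.8, -257.7, 170.8]
ee_rot: [179.9, -0.1, 179.9]
contact_force: [-0.5, -0.2, 1.3]
gripper_width: 85.5
finger_force: 0.0
```

```bash
python3 - <<'E'
from h import *
c=snap('wrist','w1');W=pts(c);print((-c['R'].T@c['t']).round(1),r.observe()['tool_pos'],c['mtx'][0,0])
m=(W[...,2]>37)&(W[...,2]<50)
n,l,st,ce=cv2.connectedComponentsWithStats(m.astype(np.uint8))
for i in range(1,n):
    if st[i,4]>60: 
        P=W[l==i]; print(st[i],P.mean(0).round(1),P.min(0).round(1),P.max(0).round(1), cv2.minEnclosingCircle(P[:,:2].astype(np.float32)))
m=(W[...,2]>8)&(W[...,2]<50)&(abs(W[...,0]-492)<125)&(abs(W[...,1]+261)<30)
P=W[m][:,:2].astype(np.float32);print(cv2.minAreaRect(P)); l=cv2.fitLine(P,cv2.DIST_HUBER,0,.01,.01).ravel(); print(np.degrees(np.arctan2(l[1],l[0])),l)
E
```

```text
[ 410.7 -258.4  313.2] [ 491.54342829 -257.6561505   172.30112836] 306.6107413457159
[   8    0  128   90 3461] [ 374.7 -400.4   43.6] [ 339.1 -447.8   37. ] [ 405.5 -351.7   47.2] ((358.5813293457031, -399.8584289550781), 48.207828521728516)
[ 440   30   58   82 1274] [389.7 -73.   43.8] [ 362.7 -103.8   37. ] [423.5 -62.   50. ] ((393.027099609375, -91.02490997314453), 30.56038475036621)
[409  37  25  76 373] [ 395.7 -122.3   43.7] [ 365.9 -127.8   37.1] [ 424.4 -104.4   50. ] ((395.18768310546875, -108.42015075683594), 29.375553131103516)
[225 162  44  42 876] [ 488.1 -262.9   39.5] [ 468.5 -282.9   37. ] [ 508.5 -243.    41.7] ((488.86407470703125, -262.9246826171875), 21.518524169921875)
[374 171 138  98 703] [507.8 -97.2  38.4] [ 477.5 -136.3   37. ] [578.  -11.4  41. ] ((539.5531005859375, -70.81095886230469), 67.69470977783203)
[394 282  48  15  63] [607.6 -87.7  38.3] [ 594.9 -111.4   37.1] [613.8 -58.9  40.6] ((604.37841796875, -85.13432312011719), 27.865623474121094)
((487.878662109375, -262.9617919921875), (198.2642364501953, 39.946319580078125), 0.044052641838788986)
-0.3279491 [ 9.9998361e-01 -5.7237609e-03  4.7732867e+02 -2.6282828e+02]
```

View pics/w1.png

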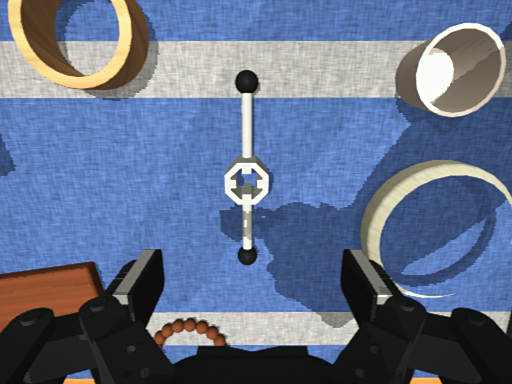

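Wrist view: boss at (247,184), bar vertical, balls at (247,82) and (247,256). The wrist camera gives the handle at about (488.5,-263), close to the top camera's (492,-260). I'll descend and grip.

Request:
servo_tool:
  commands:
    - [1,[2,-4.5,30],0]
    - [1,[0,0,35],0]
    - [1,[0,0,35],0]
    - [1,[0,0,30],0]
    - [1,[0,0,20],0]
    - [1,[0,0,13],0]
    - [1,[0,0,0],0]
    - [1,[0,0,0],0]

```text
time_s: 3.4
tool_pos: [490.4, -262.2, 10.0]
ee_rot: [-180.0, 0.1, -180.0]
contact_force: [-0.3, -0.7, -0.7]
gripper_width: 85.1
finger_force: 0.0
```

Request:
servo_tool:
  commands:
    - [-1,[0,0,0],0]
    - [-1,[0,0,0],0]
    - [-1,[0,0,0],0]
    - [-1,[0,0,0],0]
    - [-1,[0,0,0],0]
    - [-1,[0,0,0],0]
    - [-1,[0,0,0],0]
    - [-1,[0,0,0],0]

```text
time_s: 4.07
tool_pos: [489.9, -262.9, 9.7]
ee_rot: [-179.9, 0.1, 180.0]
contact_force: [-2.0, 0.7, 7.3]
gripper_width: 38.7
finger_force: 59.8
```

Request:
servo_tool:
  commands:
    - [-1,[0,0,-15],0]
    - [-1,[0,0,-40],0]
    - [-1,[0,0,-40],0]
    - [-1,[0,0,-40],0]
    - [-1,[0,0,-40],0]
    - [-1,[0,0,-40],0]
    - [-1,[0,0,-40],0]
    - [-1,[0,0,-15],0]

```text
time_s: 4.73
tool_pos: [489.9, -262.8, 284.3]
ee_rot: [-179.8, 0.3, 180.0]
contact_force: [-0.6, 0.9, -4.8]
gripper_width: 39.3
finger_force: 62.3
```

Request:
servo_tool:
  commands:
    - [-1,[-4,20,-10],0]
    - [-1,[-8,34,0],0]
    - [-1,[-8,34,0],0]
    - [-1,[-8,34,0],0]
    - [-1,[-8,34,0],0]
    - [-1,[-8,34,0],0]
    - [-1,[-8,34,0],0]
    - [-1,[-8,34,0],0]

```text
time_s: 5.4
tool_pos: [549.4, -2.8, 288.5]
ee_rot: [180.0, -0.0, 179.9]
contact_force: [0.6, -0.6, -3.8]
gripper_width: 39.1
finger_force: 62.1
```

Request:
servo_tool:
  commands:
    - [-1,[-8,34,0],0]
    - [-1,[-8,34,0],0]
    - [-1,[-8,34,0],0]
    - [-1,[-8,34,0],0]
    - [-1,[-8,34,0],0]
    - [-1,[-4,15,0],0]
    - [-1,[0,0,0],0]
    - [-1,[0,0,0],0]

```text
time_s: 6.07
tool_pos: [593.6, 181.0, 287.8]
ee_rot: [-180.0, -0.1, -179.9]
contact_force: [0.0, -0.0, -5.3]
gripper_width: 39.2
finger_force: 62.1
```

```bash
python3 - <<'E'
from h import *
for n in('wrist','top','side'):
    c=snap(n,n+'2')
    K=c['mtx']
    for X in ([594,179,237],[594,179,195]):
        p=K@(c['R']@np.array(X)+c['t']); print(n,(p[:2]/p[2]).round(1))
o=r.observe();print(o['tool_pos'],o['contact_force'],o['ee_rot'])
w,t,s=[load(n+'2')['color'] for n in('wrist','top','side')]
a=cv2.resize(t[120:210,160:250],(384,384),interpolation=2)
b=cv2.resize(s[160:270,180:290],(384,384),interpolation=2)
cv2.imwrite('pics/m2.png',np.hstack([cv2.resize(a,(384,384)),b])[:,:,::-1])
E
```

```text
wrist [249.9 219.4]
wrist [250.3 199.4]
top [200.1 161.1]
top [202.1 165.3]
side [224.8 211.6]
side [225.4 222.6]
[593.63282759 179.32077339 288.55379232] [-0.18440992  0.02953871 -4.30285056] [-1.79980052e+02 -1.53185222e-02  1.79887375e+02]
```

View pics/wrist2.png

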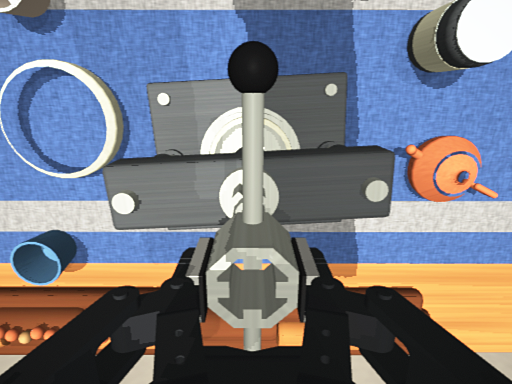

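View pics/m2.png

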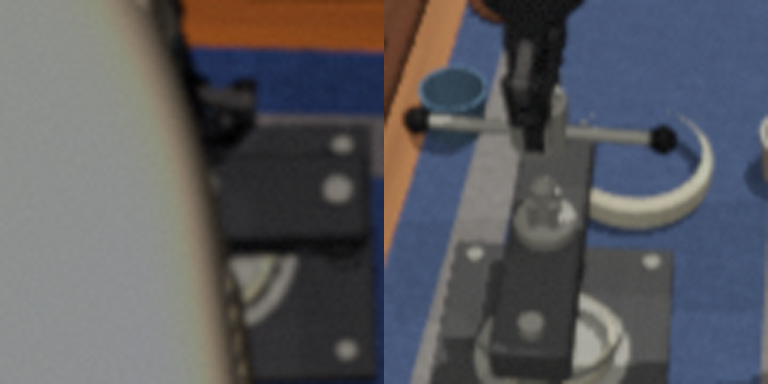

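The wrist view shows the boss at (252,287) gripped square, and the spindle and collar at (248,195) partly behind the bar. The side view shows the boss above the spindle. I'll measure the boss relative to the press within the same images.

```bash
python3 - <<'E'
from h import *
for n in('wrist','side'):
    c=load(n+'2');W=pts(c).reshape(-1,3);W=W[~np.isnan(W[:,0])]
    near=(abs(W[:,0]-594)<120)&(abs(W[:,1]-179)<140)
    def sel(z0,z1,rad=200):
        return W[near&(W[:,2]>z0)&(W[:,2]<z1)&(np.hypot(W[:,0]-594,W[:,1]-179)<rad)]
    print(n); 
    S=sel(180,188);print('cross',len(S),cv2.minAreaRect(S[:,:2].astype(np.float32)))
    S=sel(192,199,32);print('collar',len(S),cv2.minEnclosingCircle(S[:,:2].astype(np.float32)),S[:,2].mean(),S.min(0),S.max(0))
    S=sel(25,34);print('base',len(S),cv2.minAreaRect(S[:,:2].astype(np.float32)))
    S=sel(314,324,30);print('bosstop',len(S),S.min(0),S.max(0),S.mean(0))
    S=sel(279,302,115);
    for sg in(1,-1):
        Q=S[(sg*(S[:,0]-594)>78)];print('ball',sg,len(Q),Q.mean(0),Q.min(0),Q.max(0))
E
```

```text
wrist
cross 14764 ((591.3809204101562, 178.03651428222656), (58.99953079223633, 242.29200744628906), 3.006246328353882)
collar 1090 ((591.85302734375, 178.02499389648438), 24.054365158081055) 194.61471173905977 [568.90867887 154.35577754 192.01576138] [609.75204894 201.59236922 198.80948406]
base 11892 ((591.8248901367188, 178.3858642578125), (199.6399688720703, 249.7331085205078), 3.036301374435425)
bosstop 4924 [571.89588652 150.68225126 314.00162446] [613.21040333 205.83278462 323.98093738] [590.37807932 180.22674801 317.54141985]<stdin>:14: RuntimeWarning: Mean of empty slice.
  ret = um.true_divide(
Traceback (most recent call last):
ValueError: zero-size array to reduction operation minimum which has no identity
```

Request:
servo_tool:
  commands:
    - [-1,[0.8,-1.2,0],0]
    - [-1,[0,0,15],0]
    - [-1,[0,0,15],0]
    - [-1,[0,0,8],0]
    - [-1,[0,0,0],0]
    - [-1,[0,0,0],0]
    - [-1,[0,0,0],0]

```text
time_s: 6.8
tool_pos: [593.2, 179.0, 251.4]
ee_rot: [180.0, 0.1, 179.9]
contact_force: [-0.1, -0.7, -4.3]
gripper_width: 39.2
finger_force: 62.1
```

```bash
python3 - <<'E'
from h import *
c=snap('wrist','w3');s=snap('side','s3');print(r.observe()['tool_pos'],r.observe()['contact_force'])
a=cv2.resize(c['color'][180:360,170:340],(540,572),interpolation=2)
b=cv2.resize(s['color'][180:250,190:223+40],(255,245),interpolation=2)
m=np.zeros((572,800,3),np.uint8);m[:,:540]=a;m[:245,540:795]=b
cv2.imwrite('pics/m3.png',m[:,:,::-1])
E
```

```text
[593.31041453 179.18261206 251.46588963] [ 1.03412099  0.41157113 -3.94439691]
```

View pics/m3.png

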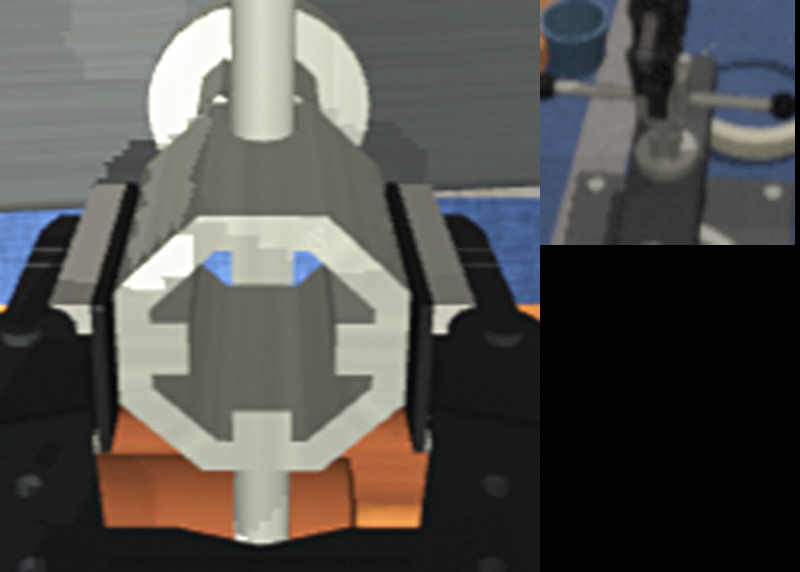

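The view shows the boss mouth centred at crop (263,340) and the collar at crop (259,~100), so they are nearly in line. I'll back-project both.

```bash
python3 - <<'E'
from h import *
c=load('w3');K=np.linalg.inv(c['mtx'])
def ray(a,b,z):
    u=170+a/540*170; v=180+b/572*180
    d=c['R'].T@(K@[u,v,1]); o=-c['R'].T@c['t']; return (o+d*(z-o[2])/d[2]).round(1)
for p in((188,349),(337,349),(263,283),(263,410)): print('boss',ray(*p,281.8))
for p in((148,98),(370,98)): print('collar',ray(*p,195))
W=pts(c); S=W[(abs(W[...,2]-195)<3)&(np.hypot(W[...,0]-592,W[...,1]-178)<32)];print(len(S),cv2.minEnclosingCircle(S[:,:2].astype(np.float32)))
S=W[(abs(W[...,2]-184.5)<3)];print(cv2.minAreaRect(S[:,:2].astype(np.float32)))
S=W[(abs(W[...,2]-30)<3)];print(cv2.minAreaRect(S[:,:2].astype(np.float32)))
E
```

```text
boss [592.1 168.6 281.8]
boss [592.1 188.6 281.8]
boss [582.  178.7 281.8]
boss [601.9 178.7 281.8]
collar [589.7 153.8 195. ]
collar [589.8 202.3 195. ]
1174 ((591.9437866210938, 178.16131591796875), 24.069002151489258)
((591.676513671875, 177.93380737304688), (58.32588577270508, 242.39089965820312), 3.1260132789611816)
((671.640869140625, 143.8416290283203), (709.552001953125, 503.890625), 89.88946533203125)
```

Request:
servo_tool:
  commands:
    - [-1,[0.2,-0.5,0],0]
    - [-1,[0,0,4],0]
    - [-1,[0,0,4],0]
    - [-1,[0,0,3],0]
    - [-1,[0,0,3],0]
    - [-1,[0,0,3],0]
    - [-1,[0,0,0],0]

```text
time_s: 7.48
tool_pos: [592.6, 178.7, 232.6]
ee_rot: [-180.0, -0.1, 180.0]
contact_force: [-0.2, 0.2, -3.5]
gripper_width: 38.9
finger_force: 62.1
```

Request:
servo_tool:
  commands:
    - [-1,[0,0,1],0]
    - [-1,[0,0,1],0]
    - [-1,[0,0,1],0]
    - [-1,[0,0,0.5],0]
    - [-1,[0,0,0],0]

```text
time_s: 7.9
tool_pos: [592.8, 178.7, 229.9]
ee_rot: [180.0, -0.0, 180.0]
contact_force: [-0.4, -0.8, -3.8]
gripper_width: 38.5
finger_force: 62.1
```

Request:
servo_tool:
  commands:
    - [-1,[0,0,0.5],0]
    - [-1,[0,0,0.5],0]
    - [-1,[0,0,0.5],0]
    - [-1,[0,0,0],0]

```text
time_s: 8.23
tool_pos: [592.8, 178.7, 228.4]
ee_rot: [-180.0, -0.0, 180.0]
contact_force: [0.1, 0.1, -3.9]
gripper_width: 39.2
finger_force: 62.1
```

Request:
servo_tool:
  commands:
    - [-1,[0,0,0.5],0]
    - [-1,[0,0,0.5],0]
    - [-1,[0,0,0.5],0]
    - [-1,[0,0,0],0]

```text
time_s: 8.57
tool_pos: [592.8, 178.7, 226.9]
ee_rot: [-180.0, -0.0, 180.0]
contact_force: [-0.6, 1.1, -3.4]
gripper_width: 39.1
finger_force: 62.1
```

Request:
servo_tool:
  commands:
    - [-1,[0,0,0.5],0]
    - [-1,[0,0,0.5],0]
    - [-1,[0,0,0.5],0]
    - [-1,[0,0,0.5],0]
    - [-1,[0,0,0],0]

```text
time_s: 8.98
tool_pos: [592.8, 178.8, 224.9]
ee_rot: [-180.0, -0.0, 180.0]
contact_force: [-0.7, 0.3, -4.4]
gripper_width: 39.3
finger_force: 62.1
```

Request:
servo_tool:
  commands:
    - [-1,[0,0,0.5],0]
    - [-1,[0,0,0.5],0]
    - [-1,[0,0,0.5],0]
    - [-1,[0,0,0.5],0]
    - [-1,[0,0,0],0]

```text
time_s: 9.4
tool_pos: [592.8, 178.7, 222.8]
ee_rot: [-180.0, -0.0, 180.0]
contact_force: [0.6, 0.4, -4.2]
gripper_width: 39.1
finger_force: 62.1
```

```bash
python3 - <<'E'
from h import *
c=snap('wrist','w4');s=snap('side','s4');o=r.observe();print(o['tool_pos'],o['contact_force'],o['wrist_torque'])
W=pts(c);S=W[np.hypot(W[...,0]-592,W[...,1]-178.5)<24];S=S[S[:,2]>230];print(np.histogram(S[:,2],bins=np.arange(230,270,2)))
a=cv2.resize(c['color'][180:360,170:340],(540,572),interpolation=2)
b=cv2.resize(s['color'][180:250,190:223+40],(255,245),interpolation=2)
m=np.zeros((572,800,3),np.uint8);m[:,:540]=a;m[:245,540:795]=b
cv2.imwrite('pics/m4.png',m[:,:,::-1])
E
```

```text
[592.77579124 178.75596046 222.96913854] [-0.45422399 -0.12989312 -5.09048056] [-0.02520078 -0.00343339 -0.01510715]
(array([ 389,  401,  330,  309,  289,  321,  334,  371,  450,  486,  870,
       3207,  108,   83,   95,  462,  119,   61,   20]), array([230, 232, 234, 236, 238, 240, 242, 244, 246, 248, 250, 252, 254,
       256, 258, 260, 262, 264, 266, 268]))
```

View pics/m4.png

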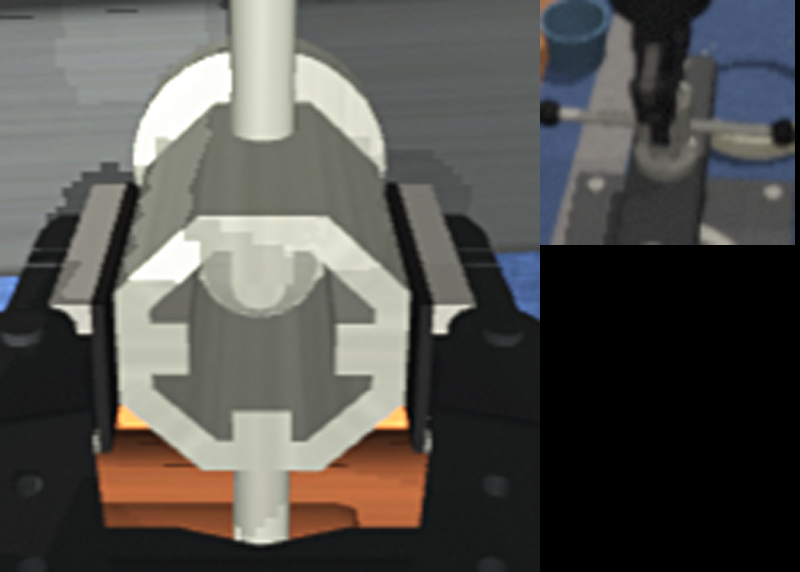

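The crop shows the spindle tip inside the bore at about (262,280). Boss top is at about 253 mm, so the underside is at about 213 mm, already below the 219 mm tooth-end level with no contact force. The teeth lined up, so I'll keep lowering gently.

Request:
servo_tool:
  commands:
    - [-1,[0,0,1],0]
    - [-1,[0,0,1],0]
    - [-1,[0,0,1],0]
    - [-1,[0,0,1],0]
    - [-1,[0,0,1],0]
    - [-1,[0,0,1],0]
    - [-1,[0,0,0],0]

```text
time_s: 10.08
tool_pos: [592.7, 178.7, 216.7]
ee_rot: [-180.0, -0.0, 180.0]
contact_force: [0.5, 0.0, -3.8]
gripper_width: 39.3
finger_force: 62.1
```

Request:
servo_tool:
  commands:
    - [-1,[0,0,1],0]
    - [-1,[0,0,1],0]
    - [-1,[0,0,1],0]
    - [-1,[0,0,1],0]
    - [-1,[0,0,1],0]
    - [-1,[0,0,1],0]
    - [-1,[0,0,1],0]
    - [-1,[0,0,0],0]

```text
time_s: 10.75
tool_pos: [592.7, 178.7, 209.8]
ee_rot: [-180.0, -0.0, 180.0]
contact_force: [0.2, -0.7, -3.9]
gripper_width: 39.0
finger_force: 62.1
```

Request:
servo_tool:
  commands:
    - [-1,[0,0,1],0]
    - [-1,[0,0,1],0]
    - [-1,[0,0,0.5],0]
    - [-1,[0,0,0.5],0]
    - [-1,[0,0,0.5],0]
    - [-1,[0,0,0],0]

```text
time_s: 11.25
tool_pos: [592.7, 178.7, 206.4]
ee_rot: [-180.0, -0.0, 180.0]
contact_force: [0.3, -0.0, -3.9]
gripper_width: 39.1
finger_force: 62.1
```

Request:
servo_tool:
  commands:
    - [-1,[0,0,0.5],0]
    - [-1,[0,0,0.5],0]
    - [-1,[0,0,0.5],0]
    - [-1,[0,0,0],0]

```text
time_s: 11.58
tool_pos: [592.8, 178.8, 204.9]
ee_rot: [-180.0, -0.0, 180.0]
contact_force: [-0.2, 0.8, -3.1]
gripper_width: 39.2
finger_force: 62.1
```

Request:
servo_tool:
  commands:
    - [-1,[0,0,0.5],0]
    - [-1,[0,0,0.5],0]
    - [-1,[0,0,0],0]

```text
time_s: 11.83
tool_pos: [592.8, 178.8, 204.8]
ee_rot: [180.0, 0.1, 180.0]
contact_force: [-2.3, 0.4, 3.2]
gripper_width: 39.0
finger_force: 63.1
```

The handle is seated: TCP z of 204.8 matches the expected value, and the collar reaction appeared. Turning clockwise now while watching the torque.

Request:
servo_tool:
  commands:
    - [-1,[0,0,0],0.05]
    - [-1,[0,0,0],0.05]
    - [-1,[0,0,0],0.05]
    - [-1,[0,0,0],0.05]
    - [-1,[0,0,0],0.05]

```text
time_s: 12.25
tool_pos: [593.2, 178.8, 204.8]
ee_rot: [180.0, 0.1, 165.5]
contact_force: [0.1, -0.8, 3.0]
gripper_width: 39.0
finger_force: 63.0
```

```bash
cat > o.py <<'E'
from h import *
o=r.observe()
for k in('tool_pos','ee_rot','contact_force','wrist_torque'): print(k,o[k].round(2))
print(o['q'].round(1),o['finger_force'],o['time_s'])
E
python3 o.py
```

```text
tool_pos [593.19 178.77 204.78]
ee_rot [1.7997e+02 9.0000e-02 1.6551e+02]
contact_force [ 0.08 -0.77  2.96]
wrist_torque [-0.08  0.14  0.35]
[ 9.  22.1  8.  75.9 -0.  23.5] 62.96701689250767 12.25
```

Request:
servo_tool:
  commands:
    - [-1,[0,0,0],0.05]
    - [-1,[0,0,0],0.05]
    - [-1,[0,0,0],0.05]
    - [-1,[0,0,0],0.05]
    - [-1,[0,0,0],0.05]
    - [-1,[0,0,0],0.05]
    - [-1,[0,0,0],0.03]

```text
time_s: 12.83
tool_pos: [593.4, 179.1, 204.8]
ee_rot: [179.9, 0.1, 146.6]
contact_force: [-0.1, 2.2, 2.2]
gripper_width: 39.2
finger_force: 62.9
```

```bash
python3 o.py; python3 - <<'E'
from h import *
c=snap('side','s5');W=pts(c);S=W[(np.hypot(W[...,0]-593,W[...,1]-179)<64)]
print(np.histogram(S[:,2],bins=np.arange(50,90,2)))
E
```

```text
tool_pos [593.4  179.14 204.81]
ee_rot [1.7989e+02 8.0000e-02 1.4660e+02]
contact_force [-0.12  2.23  2.24]
wrist_torque [ 0.31 -0.14  0.28]
[ 9.  22.1  8.  75.8  0.  42.4] 62.893325882032514 12.8333
(array([ 8,  7, 10, 13,  4,  8,  3,  7,  5, 12,  7,  7,  5,  0,  1,  0,  0,
        0,  0]), array([50, 52, 54, 56, 58, 60, 62, 64, 66, 68, 70, 72, 74, 76, 78, 80, 82,
       84, 86, 88]))
```

Request:
servo_tool:
  commands:
    - [-1,[0,0,0],0.03]
    - [-1,[0,0,0],0.03]
    - [-1,[0,0,0],0.02]
    - [-1,[0,0,0],0]

```text
time_s: 13.22
tool_pos: [593.5, 179.2, 204.7]
ee_rot: [179.9, 0.1, 142.1]
contact_force: [2.0, 3.5, 5.0]
gripper_width: 38.8
finger_force: 63.2
```

```bash
python3 o.py
```

```text
tool_pos [593.45 179.22 204.74]
ee_rot [1.7988e+02 6.0000e-02 1.4215e+02]
contact_force [2.04 3.55 4.98]
wrist_torque [ 0.64 -0.35  0.2 ]
[ 9.  22.1  8.  75.8  0.  46.9] 63.24555007740855 13.2167
```

Request:
servo_tool:
  commands:
    - [-1,[0,0,0],0.02]
    - [-1,[0,0,0],0.02]
    - [-1,[0,0,0],0.02]
    - [-1,[0,0,0],0.02]

```text
time_s: 13.55
tool_pos: [593.5, 179.3, 204.8]
ee_rot: [179.9, 0.1, 137.6]
contact_force: [2.7, 4.2, 5.4]
gripper_width: 39.0
finger_force: 63.2
```

```bash
python3 o.py
```

```text
tool_pos [593.51 179.28 204.78]
ee_rot [1.7986e+02 5.0000e-02 1.3759e+02]
contact_force [2.67 4.19 5.41]
wrist_torque [ 0.71 -0.45  0.26]
[ 9.  22.1  8.  75.8  0.  51.4] 63.198653580620885 13.55
```

Request:
servo_tool:
  commands:
    - [-1,[0,0,0],0.02]
    - [-1,[0,0,0],0.02]
    - [-1,[0,0,0],0.02]
    - [-1,[0,0,0],0.02]

```text
time_s: 13.88
tool_pos: [593.6, 179.3, 204.8]
ee_rot: [179.8, 0.0, 133.0]
contact_force: [2.7, 4.1, 4.9]
gripper_width: 38.9
finger_force: 63.1
```

```bash
python3 o.py
```

```text
tool_pos [593.63 179.34 204.8 ]
ee_rot [1.7984e+02 5.0000e-02 1.3301e+02]
contact_force [2.73 4.13 4.92]
wrist_torque [ 0.78 -0.56  0.31]
[ 9.  22.1  8.1 75.8  0.  56. ] 63.138366993516684 13.8833
```

Request:
servo_tool:
  commands:
    - [-1,[0,0,0],0.02]
    - [-1,[0,0,0],0.02]
    - [-1,[0,0,0],0.02]
    - [-1,[0,0,0],0.02]

```text
time_s: 14.22
tool_pos: [593.7, 179.5, 204.8]
ee_rot: [179.8, 0.0, 128.4]
contact_force: [3.6, 5.3, 4.8]
gripper_width: 39.2
finger_force: 63.1
```

```bash
python3 o.py
```

```text
tool_pos [593.72 179.45 204.77]
ee_rot [1.7983e+02 3.0000e-02 1.2843e+02]
contact_force [3.65 5.26 4.81]
wrist_torque [ 0.88 -0.68  0.27]
[ 9.  22.1  8.1 75.8  0.1 60.6] 63.12167001888156 14.2167
```

Request:
servo_tool:
  commands:
    - [-1,[0.2,0.6,0],0.02]
    - [-1,[0,0,0],0.02]
    - [-1,[0,0,0],0.02]
    - [-1,[0,0,0],0.02]

```text
time_s: 14.55
tool_pos: [593.8, 179.5, 204.8]
ee_rot: [179.9, 0.0, 123.8]
contact_force: [2.5, 2.6, 5.8]
gripper_width: 39.1
finger_force: 63.3
```

```bash
python3 o.py
```

```text
tool_pos [593.82 179.51 204.78]
ee_rot [1.7988e+02 4.0000e-02 1.2383e+02]
contact_force [2.51 2.64 5.82]
wrist_torque [ 0.44 -0.38  0.32]
[ 9.1 22.1  8.1 75.9  0.  65.2] 63.290127608925104 14.55
```

Request:
servo_tool:
  commands:
    - [-1,[0,0.3,0],0.02]
    - [-1,[0,0,0],0.02]
    - [-1,[0,0,0],0.02]
    - [-1,[0,0,0],0.02]

```text
time_s: 14.88
tool_pos: [593.9, 179.6, 204.8]
ee_rot: [179.9, 0.0, 119.2]
contact_force: [0.8, 1.4, 6.3]
gripper_width: 38.9
finger_force: 63.3
```

```bash
python3 o.py
```

```text
tool_pos [593.92 179.58 204.77]
ee_rot [1.7990e+02 3.0000e-02 1.1924e+02]
contact_force [0.77 1.45 6.3 ]
wrist_torque [ 0.37 -0.25  0.35]
[ 9.1 22.2  8.2 75.9  0.  69.8] 63.28564236871898 14.8833
```

Request:
servo_tool:
  commands:
    - [-1,[0,0,0],0.02]
    - [-1,[0,0,0],0.02]
    - [-1,[0,0,0],0.02]
    - [-1,[0,0,0],0.02]

```text
time_s: 15.22
tool_pos: [594.0, 179.6, 204.7]
ee_rot: [179.9, 0.0, 114.7]
contact_force: [1.8, 2.3, 6.4]
gripper_width: 38.9
finger_force: 63.2
```

```bash
python3 o.py
```

```text
tool_pos [594.01 179.61 204.74]
ee_rot [1.7989e+02 3.0000e-02 1.1466e+02]
contact_force [1.81 2.31 6.36]
wrist_torque [ 0.41 -0.33  0.34]
[ 9.1 22.2  8.2 75.9  0.  74.4] 63.23605173267424 15.2167
```

Request:
servo_tool:
  commands:
    - [-1,[0,0,0],0.02]
    - [-1,[0,0,0],0.02]
    - [-1,[0,0,0],0.02]
    - [-1,[0,0,0],0.02]

```text
time_s: 15.55
tool_pos: [594.1, 179.7, 204.8]
ee_rot: [179.9, 0.0, 110.1]
contact_force: [2.6, 3.2, 6.2]
gripper_width: 39.2
finger_force: 63.2
```

```bash
python3 o.py
```

```text
tool_pos [594.12 179.66 204.75]
ee_rot [1.7987e+02 1.0000e-02 1.1008e+02]
contact_force [2.57 3.22 6.19]
wrist_torque [ 0.46 -0.49  0.32]
[ 9.1 22.2  8.2 75.9  0.  79. ] 63.20303418673575 15.55
```

Request:
servo_tool:
  commands:
    - [-1,[0.2,0.3,0],0.02]
    - [-1,[0,0,0],0.02]
    - [-1,[0,0,0],0.02]
    - [-1,[0,0,0],0.02]

```text
time_s: 15.88
tool_pos: [594.3, 179.7, 204.8]
ee_rot: [179.9, 0.0, 105.5]
contact_force: [2.7, 0.9, 6.1]
gripper_width: 39.0
finger_force: 63.2
```

```bash
python3 o.py
```

```text
tool_pos [594.26 179.67 204.78]
ee_rot [1.7988e+02 3.0000e-02 1.0548e+02]
contact_force [2.74 0.87 6.06]
wrist_torque [ 0.22 -0.4   0.26]
[ 9.1 22.2  8.2 75.9 -0.  83.6] 63.24512139894068 15.8833
```

Request:
servo_tool:
  commands:
    - [-1,[0,0.2,0],0.02]
    - [-1,[0,0,0],0.02]
    - [-1,[0,0,0],0.02]
    - [-1,[0,0,0],0.02]

```text
time_s: 16.22
tool_pos: [594.4, 179.7, 204.8]
ee_rot: [179.9, 0.0, 100.9]
contact_force: [2.2, 1.3, 6.7]
gripper_width: 39.2
finger_force: 63.3
```

```bash
python3 o.py
```

```text
tool_pos [594.37 179.72 204.77]
ee_rot [1.7989e+02 2.0000e-02 1.0089e+02]
contact_force [2.16 1.29 6.66]
wrist_torque [ 0.12 -0.29  0.31]
[ 9.1 22.2  8.2 75.9 -0.  88.2] 63.25552602298558 16.2167
```

Request:
servo_tool:
  commands:
    - [-1,[0,0,0],0.02]
    - [-1,[0,0,0],0.02]
    - [-1,[0,0,0],0.02]
    - [-1,[0,0,0],0.02]

```text
time_s: 16.55
tool_pos: [594.5, 179.7, 204.8]
ee_rot: [179.9, 0.0, 96.3]
contact_force: [2.6, 1.0, 5.4]
gripper_width: 39.0
finger_force: 63.2
```

```bash
python3 o.py
```

```text
tool_pos [594.49 179.72 204.78]
ee_rot [1.7988e+02 1.0000e-02 9.6310e+01]
contact_force [2.58 1.   5.41]
wrist_torque [ 0.22 -0.35  0.27]
[ 9.1 22.2  8.2 75.9 -0.  92.8] 63.226493038237095 16.55
```

Request:
servo_tool:
  commands:
    - [-1,[0,0,0],0.02]
    - [-1,[0,0,0],0.02]
    - [-1,[0,0,0],0.02]
    - [-1,[0,0,0],0.02]

```text
time_s: 16.88
tool_pos: [594.6, 179.7, 204.8]
ee_rot: [179.9, 0.0, 91.7]
contact_force: [3.3, 0.9, 5.8]
gripper_width: 39.2
finger_force: 63.2
```

```bash
python3 o.py
```

```text
tool_pos [594.57 179.72 204.77]
ee_rot [179.87   0.    91.73]
contact_force [3.25 0.91 5.78]
wrist_torque [ 0.14 -0.51  0.32]
[ 9.1 22.2  8.2 75.9 -0.  97.4] 63.201519129797816 16.8833
```

Request:
servo_tool:
  commands:
    - [-1,[0,0,0],0.02]
    - [-1,[0,0,0],0.02]
    - [-1,[0,0,0],0.02]
    - [-1,[0,0,0],0.02]

```text
time_s: 17.22
tool_pos: [594.7, 179.7, 204.8]
ee_rot: [179.9, -0.0, 87.1]
contact_force: [3.5, 1.2, 4.7]
gripper_width: 39.2
finger_force: 63.2
```

```bash
python3 o.py
```

```text
tool_pos [594.69 179.71 204.77]
ee_rot [ 1.7986e+02 -1.0000e-02  8.7140e+01]
contact_force [3.53 1.17 4.74]
wrist_torque [ 0.15 -0.6   0.34]
[  9.1  22.2   8.2  75.9  -0.  101.9] 63.17676871083677 17.2167
```

Request:
servo_tool:
  commands:
    - [-1,[0,0.3,0],0.02]
    - [-1,[0,0,0],0.02]
    - [-1,[0,0,0],0.02]
    - [-1,[0,0,0],0.02]

```text
time_s: 17.55
tool_pos: [594.8, 179.7, 204.7]
ee_rot: [179.9, -0.0, 82.6]
contact_force: [2.1, 0.0, 6.1]
gripper_width: 39.0
finger_force: 63.3
```

```bash
python3 o.py
```

```text
tool_pos [594.78 179.71 204.75]
ee_rot [ 1.7988e+02 -1.0000e-02  8.2600e+01]
contact_force [2.12 0.04 6.14]
wrist_torque [ 0.11 -0.38  0.87]
[  9.1  22.2   8.3  75.9  -0.  106.5] 63.32475529052317 17.55
```

Contact: the torque jumped to 0.87 N m, roughly 100 N on the cake. I'll hold briefly, then release and lift away.

Request:
servo_tool:
  commands:
    - [-1,[0,0,0],0]
    - [-1,[0,0,0],0]
    - [-1,[0,0,0],0]
    - [-1,[0,0,0],0]

```text
time_s: 17.88
tool_pos: [594.8, 179.7, 204.8]
ee_rot: [179.9, -0.0, 82.6]
contact_force: [3.3, 0.4, 6.5]
gripper_width: 39.0
finger_force: 63.3
```

```bash
python3 o.py
```

```text
tool_pos [594.81 179.7  204.77]
ee_rot [ 1.7988e+02 -1.0000e-02  8.2640e+01]
contact_force [3.28 0.39 6.49]
wrist_torque [ 0.1  -0.38  0.62]
[  9.1  22.2   8.3  75.9  -0.  106.4] 63.328824592754245 17.8833
```

Request:
servo_tool:
  commands:
    - [-0.5,[0,0,0],0]
    - [0,[0,0,0],0]
    - [0.5,[0,0,0],0]
    - [1,[0,0,0],0]
    - [1,[0,0,0],0]
    - [1,[0,0,0],0]
    - [1,[0,0,0],0]
    - [1,[0,0,0],0]

```text
time_s: 18.55
tool_pos: [594.1, 179.7, 203.9]
ee_rot: [-180.0, 0.0, 82.6]
contact_force: [-0.0, -0.5, -0.2]
gripper_width: 85.5
finger_force: 0.0
```

Request:
servo_tool:
  commands:
    - [1,[0,0,-5],0]
    - [1,[0,0,-15],0]
    - [1,[0,0,-25],0]
    - [1,[0,0,-25],0]
    - [1,[0,0,-20],0]
    - [1,[0,0,0],0]
    - [1,[0,0,0],0]
    - [1,[0,0,0],0]

```text
time_s: 19.22
tool_pos: [593.9, 179.7, 293.4]
ee_rot: [-180.0, 0.0, 82.6]
contact_force: [-0.1, 0.0, -0.1]
gripper_width: 85.1
finger_force: 0.0
```

```bash
python3 o.py; python3 - <<'E'
from h import *
c=snap('wrist','w6');W=pts(c);S=W[np.hypot(W[...,0]-592,W[...,1]-178.5)<35];S=S[(S[:,2]>231)&(S[:,2]<240)];print(len(S),np.median(S[:,2]),cv2.minEnclosingCircle(S[:,:2].astype(np.float32)))
s=snap('side','s6')
a=cv2.resize(s['color'][170:300,170:300],(384,384),interpolation=2)
cv2.imwrite('pics/m6.png',np.hstack([cv2.resize(c['color'],(416,312)),a[:312]])[:,:,::-1])
E
```

```text
tool_pos [593.93 179.74 293.39]
ee_rot [-1.7996e+02  1.0000e-02  8.2550e+01]
contact_force [-0.1   0.04 -0.07]
wrist_torque [-0.08 -0.01  0.  ]
[  9.1  21.7  20.2  88.6  -0.  106.5] 0.0 19.2167
1946 234.4561134696901 ((592.66357421875, 177.8339385986328), 21.550853729248047)
```

View pics/m6.png

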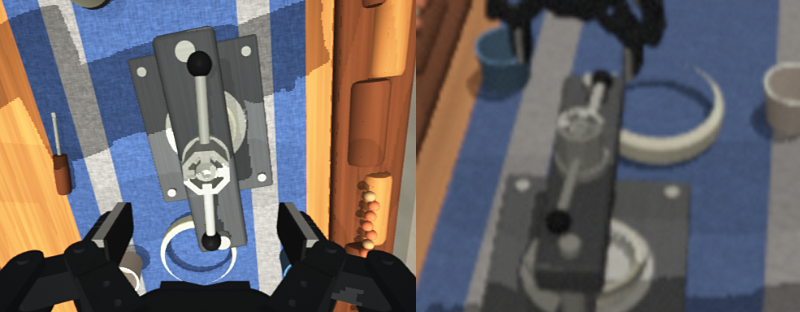

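The handle is home: boss top at about 234.5 mm with the spindle tip showing proud. The bar sits slightly turned relative to the gripper, so I'll measure that angle to see whether the spindle backed off.

```bash
python3 - <<'E'
from h import *
for f,zb in(('w6',206),):
    c=load(f);W=pts(c)
    m=(W[...,2]>200)&(W[...,2]<214)&(np.hypot(W[...,0]-592.5,W[...,1]-178)<112)&(np.hypot(W[...,0]-592.5,W[...,1]-178)>28)
    P=W[m][:,:2].astype(np.float32);l=cv2.fitLine(P,cv2.DIST_HUBER,0,.01,.01).ravel();print(len(P),np.degrees(np.arctan2(l[1],l[0])),l[2:])
c=snap('wrist','w7');W=pts(c);K=c['mtx']
m=(W[...,2]>200)&(W[...,2]<214)&(np.hypot(W[...,0]-592.5,W[...,1]-178)<112)&(np.hypot(W[...,0]-592.5,W[...,1]-178)>28)
P=W[m][:,:2].astype(np.float32);l=cv2.fitLine(P,cv2.DIST_HUBER,0,.01,.01).ravel();print(np.degrees(np.arctan2(l[1],l[0])),l[2:])
E
python3 o.py
```

```text
2273 86.32995 [593.75995 193.49748]
86.34251 [593.8172  193.81445]
tool_pos [593.77 179.72 292.87]
ee_rot [-1.7989e+02  3.0000e-02  8.2550e+01]
contact_force [ 0.46 -0.67 -0.76]
wrist_torque [-0.01  0.01  0.02]
[  9.1  21.7  20.2  88.6   0.  106.5] 0.0 19.3667
```

The handle sits about 3.7° behind the gripper angle. Regripping at its present angle and nudging will show whether it still bears on the cake.

Request:
servo_tool:
  commands:
    - [1,[0,0,20],-0.065]
    - [1,[0,0,25],0]
    - [1,[0,0,25],0]
    - [1,[0,0,14],0]
    - [1,[0,0,4],0]
    - [1,[0,0,0],0]
    - [1,[0,0,0],0]

```text
time_s: 19.95
tool_pos: [594.3, 179.8, 206.5]
ee_rot: [180.0, -0.0, 86.3]
contact_force: [0.4, -0.5, 0.4]
gripper_width: 85.5
finger_force: 0.0
```

Request:
servo_tool:
  commands:
    - [-1,[0,0,0],0]
    - [-1,[0,0,0],0]
    - [-1,[0,0,0],0]
    - [-1,[0,0,0],0]
    - [-1,[0,0,0],0]
    - [-1,[0,0,0],0]
    - [-1,[0,0,0],0]
    - [-1,[0,0,0],0]

```text
time_s: 20.62
tool_pos: [594.6, 179.8, 206.9]
ee_rot: [179.9, -0.0, 86.3]
contact_force: [0.5, -0.4, 6.1]
gripper_width: 38.5
finger_force: 61.7
```

```bash
python3 o.py
```

```text
tool_pos [594.59 179.82 206.94]
ee_rot [ 1.7989e+02 -2.0000e-02  8.6270e+01]
contact_force [ 0.52 -0.43  6.15]
wrist_torque [-0.06 -0.02  0.01]
[  9.1  22.2   8.5  76.2  -0.  102.8] 61.69891046360135 20.6167
```

Request:
servo_tool:
  commands:
    - [-1,[0,0,0],0.01]
    - [-1,[0,0,0],0.01]

```text
time_s: 20.78
tool_pos: [594.6, 179.8, 206.9]
ee_rot: [179.9, -0.0, 85.1]
contact_force: [2.0, -0.9, 5.9]
gripper_width: 39.0
finger_force: 61.8
```

```bash
python3 o.py
```

```text
tool_pos [594.61 179.8  206.91]
ee_rot [ 1.7989e+02 -2.0000e-02  8.5120e+01]
contact_force [ 1.97 -0.86  5.91]
wrist_torque [-0.06 -0.17  0.27]
[  9.1  22.2   8.5  76.2  -0.  104. ] 61.76222157664597 20.7833
```

Request:
servo_tool:
  commands:
    - [-1,[0,0,0],0.01]
    - [-1,[0,0,0],0.01]

```text
time_s: 20.95
tool_pos: [594.6, 179.8, 206.9]
ee_rot: [179.9, -0.0, 84.0]
contact_force: [1.9, -0.2, 6.1]
gripper_width: 38.6
finger_force: 61.8
```

```bash
python3 o.py
```

```text
tool_pos [594.64 179.78 206.93]
ee_rot [ 1.7988e+02 -2.0000e-02  8.3990e+01]
contact_force [ 1.88 -0.21  6.1 ]
wrist_torque [-0.1  -0.19  0.56]
[  9.1  22.2   8.5  76.2  -0.  105.1] 61.759052854031324 20.95
```

Request:
servo_tool:
  commands:
    - [-1,[0,0,0],0.01]
    - [-1,[0,0,0],0]

```text
time_s: 21.12
tool_pos: [594.7, 179.8, 207.0]
ee_rot: [179.9, -0.0, 83.4]
contact_force: [1.4, 0.2, 6.2]
gripper_width: 39.3
finger_force: 61.7
```

```bash
python3 o.py
```

```text
tool_pos [594.67 179.83 206.95]
ee_rot [ 1.7988e+02 -2.0000e-02  8.3420e+01]
contact_force [1.43 0.23 6.2 ]
wrist_torque [-0.09 -0.23  0.62]
[  9.1  22.2   8.5  76.2  -0.  105.7] 61.749025639146566 21.1167
```

Request:
servo_tool:
  commands:
    - [-1,[0,0,0],0]
    - [-1,[0,0,0],0]
    - [-1,[0,0,0],0]
    - [-1,[0,0,0],0]

```text
time_s: 21.45
tool_pos: [594.6, 179.8, 206.9]
ee_rot: [179.9, -0.0, 83.5]
contact_force: [-0.0, -0.6, 5.5]
gripper_width: 38.8
finger_force: 61.8
```

```bash
python3 o.py
```

```text
tool_pos [594.64 179.83 206.9 ]
ee_rot [ 1.7989e+02 -2.0000e-02  8.3460e+01]
contact_force [-0.02 -0.59  5.51]
wrist_torque [-0.11 -0.17  0.49]
[  9.1  22.2   8.5  76.2  -0.  105.6] 61.751108528114855 21.45
```

The torque rose linearly with grip compliance (about 14 N m/rad) up to 0.62 N m, well above the 0.35 N m free drag. So the platen was still bearing after the first release. The 3.7° lag was grip twist: 0.87 N m at 14 N m/rad is 3.6°. I'll release for good.

Request:
servo_tool:
  commands:
    - [-0.5,[0,0,0],0]
    - [0,[0,0,0],0]
    - [0.5,[0,0,0],0]
    - [1,[0,0,0],0]
    - [1,[0,0,0],0]
    - [1,[0,0,0],0]
    - [1,[0,0,0],0]
    - [1,[0,0,0],0]

```text
time_s: 22.12
tool_pos: [594.1, 179.8, 205.9]
ee_rot: [-180.0, 0.0, 83.4]
contact_force: [-0.1, 0.6, -0.3]
gripper_width: 85.4
finger_force: 0.0
```

Request:
servo_tool:
  commands:
    - [1,[0,0,-5],0]
    - [1,[0,0,-15],0]
    - [1,[0,0,-25],0]
    - [1,[0,0,-25],0]
    - [1,[0,0,-20],0]
    - [1,[0,0,0],0]
    - [1,[0,0,0],0]
    - [1,[0,0,0],0]

```text
time_s: 22.78
tool_pos: [593.9, 179.7, 295.4]
ee_rot: [-180.0, 0.0, 83.4]
contact_force: [0.3, -0.5, -0.5]
gripper_width: 85.4
finger_force: 0.0
```

```bash
python3 o.py; python3 - <<'E'
from h import *
c=snap('wrist','w8');W=pts(c)
d=np.hypot(W[...,0]-592.5,W[...,1]-178)
m=(W[...,2]>200)&(W[...,2]<214)&(d<112)&(d>28)
l=cv2.fitLine(W[m][:,:2].astype(np.float32),cv2.DIST_HUBER,0,.01,.01).ravel();print(np.degrees(np.arctan2(l[1],l[0])))
S=W[(d<35)&(W[...,2]>231)&(W[...,2]<240)];print(np.median(S[:,2]),cv2.minEnclosingCircle(S[:,:2].astype(np.float32)))
E
```

```text
tool_pos [593.94 179.75 295.39]
ee_rot [-1.7996e+02  1.0000e-02  8.3410e+01]
contact_force [ 0.34 -0.48 -0.54]
wrist_torque [0.01 0.02 0.05]
[  9.1  21.7  20.5  88.9  -0.  105.7] 0.0 22.7833
85.9704
234.42116323614385 ((592.280029296875, 178.07565307617188), 21.70818519592285)
```

The handle now reads 86.0°, slightly tighter than before. It is seated, and the gripper is clear of it. Handing in.

```bash
python3 -c "
from h import *
print(order.sign_off())"
```

```text
the job is handed in; nothing more can be done
None
```

The handle is home on the spindle, the platen bears on the tea cake at an estimated 55 N (from wrist torque), the gripper is clear, and I handed the job in at about 23 s; the sign-off did not report the judge's verdict.

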